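Set the test voltage and take a probe contact

TASK

Run a contact test on the board in the probe press: first turn the big voltage dial on the sloped tester until its pointer nose stands at the steel setting flag on the rim of the scale, and let go of it. Only then press the press's palm plunger all the way down against its stop, keep it pushed firmly there for about a second without forcing it, and let it rise again. Do not shift the setting flag, and leave the meter, the loose circuit board, the screwdriver and the spool where they lie.

Things in the scene. Friction and masses are not known exactly. Their poses are not given: they have to be found in the camera images.
- tester: The bench tester, fixed, left or right of the press: light metal box 240 mm wide, 220 mm deep. Its black top panel slopes 17 degrees, from 63 mm high at the front to 128 mm at the back; the front (-x of its frame) faces the robot within 15 degrees. Origin: centre of the underside.
- dial_grip (a point): Grip point of the voltage dial: on its turning axis, at the middle of the bar grip, 30 mm above the panel. z axis = turning axis, out of the panel; x axis = along the bar to the pointer nose, turning with it. Black bar, 14 mm wide, 54 mm long, standing 10 to 42 mm above the panel on a round skirt of 64 mm diameter. Turns with a steady friction of about 0.1 N m, stays where left.
- dial_nose (a point): Tip of the dial's pointer nose, a black 7 mm wide finger with a white line that sticks out from one end of the bar only, low over the panel: 45 mm from the axis, 8 mm above the panel. Turns with the dial.
- flag_mark (a point): Where the nose tip must come to stand: 45 mm from the dial's axis, 8 mm above the panel, in line with the setting flag. The flag is a dark steel arrow-shaped plate 20 mm long, 13 mm wide, top 5.5 mm above the panel, 50 to 70 mm from the axis, point inwards. Its place on the scale differs from run to run. The scale, black ticks on a light disc, covers 270 degrees, a tick each 15 degrees.
- dial (a joint): Angle of the dial, rad: 0 at the scale's lower left end (seen from the tester's front), 4.71 at the lower right end, growing clockwise seen from above; hard stops at both ends. It starts 1.6 to 4.0 rad anticlockwise of the flag: more than one twist of the wrist, so let go and take a new grip on the way.
- flag (a joint): Angle of the setting flag on the same scale, same zero and direction: the dial points at the flag when both values are equal.
- plunger_top (a point): Top centre of the press's palm plunger, a black mushroom button of 60 mm diameter, 30 mm high, flat over the middle 40 mm, 225 mm above the table when up; it goes straight down. The press, fixed, is a grey base plate 160 x 140 mm with a metal column and arm over a circuit board in a nest; it may stand left or right.
- plunger (a joint): Depth of the plunger, m: 0 up, 0.022 fully down on its hard stop. A spring resists with 6.5 N at the top to 11 N at the stop and lifts it again. Pushed firmly home means 13 N or more at the stop; over 60 N is forcing it.
- meter_mid (a point): Centre of the loose grey hand-held meter, 85 x 170 x 38 mm, near the robot. Leave alone.
- card_mid (a point): Centre of the loose green circuit board, 100 x 140 mm, 26 mm high over its terminal blocks, near the robot. Leave alone.
- driver_grip (a point): Handle of the loose screwdriver, 180 mm long, lying near the robot. Leave alone.
- spool_mid (a point): Centre of the loose grey upright spool, 52 mm diameter, 55 mm high, between tester and press. Leave alone.
Not all that is in view belongs to the job. What is shaped like the part that bears plunger_top but orange is not meant.

How it is judged:
By the outcome, as a careful person would: the job done as asked, in the order asked, and still so for the second after the job is handed in, with the robot touching nothing.
It also fails if it takes over 72 s, if anything falls off the work surface, if the arm or the gripper's body presses on something with over 40 N, if the wrist force passes 120 N, or if a joint passes its speed limit or range.

ROBOT

A 7-joint arm with a two-finger parallel gripper is mounted at the origin on the work surface. World frame = base frame: x ahead of the robot, y to its left, z up, the work surface at z = 0. Lengths are in m, angles in rad, forces in N, time in s.
With the tool pointing down it reaches from about 0.425 to 0.95 m from the base axis. Payload 4.7 kg.
Tool frame: the origin (TCP) lies midway between the tips of the shut fingers; the grasp point (between the pads) lies 19 mm behind it; z points along the fingers, y is the line along which they close (so a half turn about z gives the same grasp; the last joint's range is limited). The gripper opens to 85 mm and grips with 20 to 120 N. Pads are 22 mm wide; open, the fingers measure 114 mm over their backs; the gripper's body (76 mm by 85 mm) begins 54 mm behind the grasp point. The pads swing forward as they close: fully open they stand 13 mm farther back than shut.
Start: joints at [1.147, 0.469, -0.049, 1.532, 0.024, 1.141, -0.082], TCP at [0.26, -0.623, 0.231] pointing down, gripper open.
Joint ranges: [-2.59, 2.59], [-0.33, 1.99], [-1.39, 1.29], [0.1, 2.45], [-1.04, 4.18], [0.21, 1.99], [-2.66, 2.66]. Speed limits (rad/s): [2.57, 2.57, 3.14, 3.14, 3.14, 3.14, 3.14].

INTERFACE

Orientations are given as a rotation vector (axis times angle).
In Python, from bench import telemetry, viewer, workorder gives the robot as it stands. The module is installed in compiled form; this text tells all that it offers.
- The arm moves only by the tool servo_tool, never from a script. Its argument "increments" is a list of rows, each an object with "claw": the finger opening in m, from 0 to 0.0854; "dp": the shift along the tool's x, y, z in m, a list of three; "delta_rot": the turn, a rotation vector about the tool's x, y, z in rad, a list of three. A call has 1 to 5 rows; each row shifts and turns the commanded pose from where the row before left it, along the tool's axes as they then stand; what a row does not reach is not made up. A row lasts 1/8 s, in which the tool goes at most 62.5 mm and 10.7 degrees, less where a joint would pass 70% of its speed; a pose out of reach is approached as far as the arm can. A call with a gripper value outside its range is refused whole. The fingers move at their own pace and stop on an object; "squeeze" is the grip in N (left out, the last holds). Time passes only in rows, so rows that do not move let the fingers close. It gives the time, the measured TCP pose, the force, the opening and the grip force at its end, in the units of the state.
- telemetry.get_state(): the state, without advancing time (a new reading comes with each control period).
- viewer.snapshot(name): name is "side" or "top" or "wrist"; returns a dict with "frame" (400x640x3 uint8, red, green, blue), "K" (3x3 intrinsics, pixels), "pose" (4x4, takes a point from camera to world coordinates). Camera axes: x right, y down, z forward; pixel columns grow to the right and rows downward; lengths in m; the calibration is good to about 2 mm. A picture is of the moment at which its call begins. There is no depth.
- workorder.sign_off(): hands the job in; it is judged then, once.
The state is a dict: "time_s": time; "joints": joint angles; "qvel": joint speeds; "joint_torque": joint torques, N m; "tcp_pos": TCP position; "ee_rot": TCP orientation; "ft_force": force on the tool from outside, world axes, zero at the start; "wrist_torque": the same for the moment, N m; "gripper_width": finger opening in m; "finger_force": force on a finger pad.
Only numpy, scipy, OpenCV 4.12 (cv2) and the standard library are available. Lean on these libraries where they do the work, as an engineer would, in place of code of your own. Each camera call takes 0.05 s, during which the arm holds its last target. There are 200 camera calls.

## Working session

There is one attempt and no reset: what is moved stays moved. The work goes in short steps, Python scripts to look and compute and a tool call to move; the robot and the scene stay as the last step left them, time stands still between calls to the robot, and variables do not carry over. Pictures are saved under pics/ and viewed, at most 10 in all, crops included, and the job is handed in when it is done.

Besides the shell and the picture viewer there is one more tool, called after "Request:" by a JSON object that holds its "method" and its "body", one argument or row to a line. servo_tool: Moves the arm, as the interface text tells. Its arguments: {"type":"object","properties":{"increments":{"type":"array"},"squeeze":{"type":"number"}},"required":["increments"]}

```bash
mkdir -p pics; cat > h.py <<'E'
import numpy as np, cv2
from bench import telemetry, viewer, workorder
from scipy.spatial.transform import Rotation as R
def snap(n,f):
    s=viewer.snapshot(n); np.savez('pics/'+f+'.npz',**s); cv2.imwrite('pics/'+f+'.png',s['frame'][...,::-1]); return s
E
python3 - <<'E'
from h import *
for n in('top','side'):
    s=snap(n,n+'0'); print(n,s['K'].round(1).tolist(),s['pose'].round(4).tolist())
st=telemetry.get_state(); print({k:np.round(v,3).tolist() for k,v in st.items()})
print(R.from_rotvec(st['ee_rot']).as_matrix().round(3))
E
```

```text
top [[364.4, 0.0, 322.5], [0.0, 364.4, 198.5], [0.0, 0.0, 1.0]] [[0.082, -0.9729, 0.2164, 0.2674], [-0.9966, -0.0796, 0.0198, 0.0546], [-0.002, -0.2173, -0.9761, 0.9619], [0.0, 0.0, 0.0, 1.0]]
side [[372.0, 0.0, 320.4], [0.0, 372.0, 203.6], [0.0, 0.0, 1.0]] [[-0.8337, -0.3195, 0.4504, 0.0072], [-0.5521, 0.4669, -0.6908, 0.7076], [0.0105, -0.8246, -0.5656, 0.685], [0.0, 0.0, 0.0, 1.0]]
{'time_s': 0.1, 'joints': [1.147, 0.469, -0.049, 1.534, 0.024, 1.141, -0.082], 'qvel': [0.002, -0.002, 0.001, -0.005, 0.0, -0.001, 0.001], 'joint_torque': [0.001, -51.152, -0.047, -23.839, 0.011, 0.004, -0.0], 'tcp_pos': [0.259, -0.623, 0.23], 'ee_rot': [-3.079, -0.616, 0.001], 'ft_force': [1.225, 0.058, -0.295], 'wrist_torque': [0.015, 0.045, 0.019], 'finger_force': 0.0, 'gripper_width': 0.086}
[[ 0.923  0.385 -0.001]
 [ 0.385 -0.923  0.002]
 [-0.    -0.002 -1.   ]]
```

View pics/top0.png

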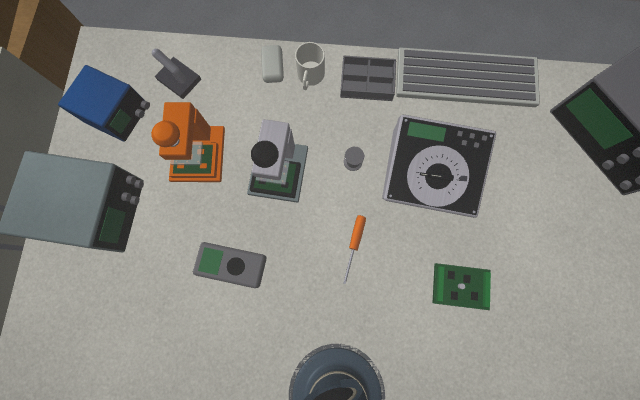

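View pics/side0.png

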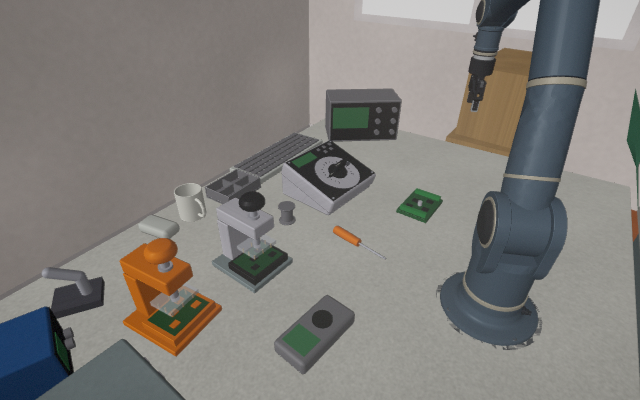

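Candidates in the top view: for the plunger, the black mushroom (264,154), the orange decoy (165,132) and the meter knob (236,266). For the dial, the tester dial (438,176) and the oscilloscope knobs (608,164). I choose the black mushroom and the tester dial, and will check both in one close crop.

```bash
python3 - <<'E'
from h import *
a=cv2.imread('pics/top0.png')
c1=cv2.resize(a[112:220,380:500],None,fx=4.6,fy=4.6,interpolation=cv2.INTER_CUBIC)
c2=cv2.resize(a[115:205,240:310],None,fx=3.4,fy=3.4,interpolation=cv2.INTER_CUBIC)
o=np.zeros((c1.shape[0],c1.shape[1]+c2.shape[1],3),np.uint8);o[:,:c1.shape[1]]=c1;o[:c2.shape[0],c1.shape[1]:]=c2
cv2.imwrite('pics/crop1.png',o);print(o.shape,c1.shape)
E
```

```text
(497, 790, 3) (497, 552, 3)
```

View pics/crop1.png

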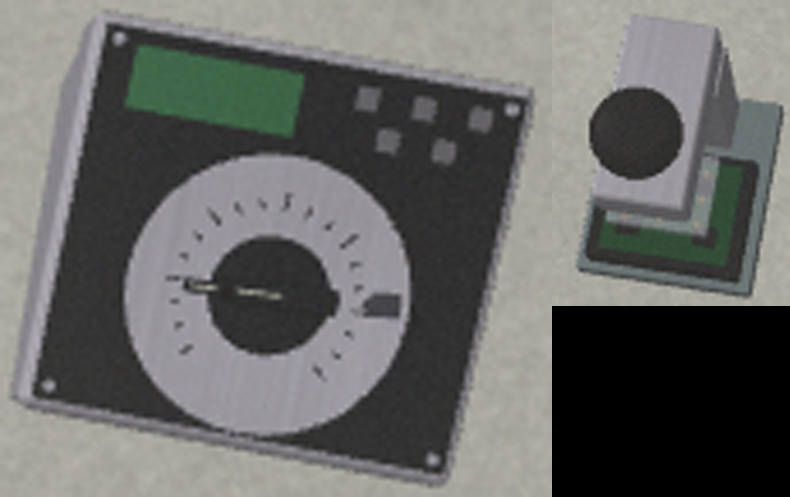

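The crop confirms both choices. The dial disc is centred at (267,295), the nose tip is at (187,285) pointing left, and the flag is at (382,305) on the right. The panel screws are at (119,38), (513,108), (48,385) and (433,459). The black mushroom's disc is at (636,133) in the crop.

```bash
cat >> h.py <<'E'
from scipy.optimize import least_squares
def proj(s,P):
    P=np.atleast_2d(P); T=np.linalg.inv(s['pose']); c=P@T[:3,:3].T+T[:3,3]; u=c@s['K'].T; return u[:,:2]/u[:,2:]
def ray_plane(s,px,p0,n):
    d=s['pose'][:3,:3]@np.linalg.inv(s['K'])@np.array([px[0],px[1],1.]); o=s['pose'][:3,3]
    return o+d*(np.dot(np.array(p0)-o,n)/np.dot(d,n))
t17=np.arctan2(65,220)
def panel(x,y,yaw):
    """panel frame: origin on the panel centre, x up the slope, z normal"""
    Rz=R.from_euler('z',yaw).as_matrix()
    Rp=Rz@R.from_euler('y',-t17).as_matrix()
    return Rp,np.array([x,y,.0955])
E
python3 - <<'E'
from h import *
s=dict(np.load('pics/top0.npz'))
f=lambda p,k,o:(np.array(p)+.5)/k-.5+np.array(o)
sc=f([(119,38),(513,108),(48,385),(433,459)],4.6,(380,112))
def res(v):
    Rp,o=panel(*v[:3]); a,b=v[3:]
    P=np.array([(a,b,0),(a,-b,0),(-a,b,0),(-a,-b,0)])@Rp.T+o
    return (proj(s,P)-sc).ravel()
r=least_squares(res,[.6,-.3,0,.1,.11]); print(r.x.round(4),r.fun.round(2))
Rp,o=panel(*r.x[:3]); loc=lambda px,h:Rp.T@(ray_plane(s,f(px,4.6,(380,112)),o+Rp[:,2]*h,Rp[:,2])-o)
c=loc((267,294.5),.0); n=loc((187,285),.008); fl=loc((382,305),.0055); c2=loc((268,295),.02)
print(c,n,fl)
ang=lambda p:np.degrees(np.arctan2((p-c)[1],(p-c)[0]))
A=lambda p:135-ang(p)  # cw from lower-left
print('dial',A(n)%360,np.linalg.norm((n-c)[:2]),'flag',A(fl)%360,np.linalg.norm((fl-c)[:2]))
dc=Rp@c+o;print('dial base world',dc,'normal',Rp[:,2])
m=(636-552,133); print('plunger',ray_plane(s,f(m,3.4,(240,115)),[0,0,.222],[0,0,1.]))
E
```

```text
[ 0.5666 -0.2115 -0.1148  0.0956  0.1056] [ 0.04 -0.21 -0.25  0.16  0.    0.    0.21  0.04]
[-2.51746318e-02  9.33455248e-05 -3.77141785e-17] [-0.02849027  0.04470604  0.008     ] [-0.01957092 -0.0592686   0.0055    ]
dial 40.749559325333195 0.04473573563556884 flag 219.60731133179888 0.0596258465916165
dial base world [ 0.54258756 -0.20862988  0.08836687] normal [-0.28148122  0.03245547  0.95901771]
plunger [0.51904585 0.20157012 0.222     ]
```

```bash
cat >> h.py <<'E'
def rows(p,Rm,N,p0=None,R0=None):
    """constant body-frame increment taking the tool from its pose to (p,Rm) in N rows"""
    st=telemetry.get_state()
    p0=st['tcp_pos'] if p0 is None else p0; R0=R.from_rotvec(st['ee_rot']).as_matrix() if R0 is None else R0
    w=R.from_matrix(R0.T@Rm).as_rotvec()/N
    S=sum(R.from_rotvec(k*w).as_matrix() for k in range(N))
    dp=np.linalg.solve(S,R0.T@(np.array(p)-p0))
    print(N,'rows dp',dp.round(4).tolist(),'rot',w.round(4).tolist(),'step mm/deg',np.linalg.norm(dp)*1e3,np.degrees(np.linalg.norm(w)))
DC=np.array([.5426,-.2086,.0884]); YAW=-.1148; RP,_=panel(0,0,YAW)
def grip_pose(h,nose_deg):
    """TCP h above panel on the dial axis, tool x along local angle nose_deg (dial reading)"""
    a=np.radians(135-nose_deg); x=RP@[np.cos(a),np.sin(a),0]; z=-RP[:,2]; return DC+RP[:,2]*h,np.c_[x,np.cross(z,x),z]
E
python3 - <<'E'
from h import *
p,Rm=grip_pose(.10,40.7); print(p,Rm.round(3)); rows(p,Rm,10)
E
```

```text
[ 0.51445189 -0.20535433  0.18430177] [[ 0.043  0.959  0.281]
 [ 0.999 -0.035 -0.032]
 [-0.021  0.283 -0.959]]
10 rows dp [0.051, -0.0067, 0.0047] rot [-0.0269, 0.0143, -0.1128] step mm/deg 51.655342211982386 6.694778280486089
```

Request:
{"method": "servo_tool", "body": {
  "increments": [
    {"claw": 0.05,"dp": [0.051,-0.0067,0.0047],"delta_rot": [-0.0269,0.0143,-0.1128]},
    {"claw": 0.05,"dp": [0.051,-0.0067,0.0047],"delta_rot": [-0.0269,0.0143,-0.1128]},
    {"claw": 0.05,"dp": [0.051,-0.0067,0.0047],"delta_rot": [-0.0269,0.0143,-0.1128]},
    {"claw": 0.05,"dp": [0.051,-0.0067,0.0047],"delta_rot": [-0.0269,0.0143,-0.1128]},
    {"claw": 0.05,"dp": [0.051,-0.0067,0.0047],"delta_rot": [-0.0269,0.0143,-0.1128]}
  ]
}}

```text
time_s: 0.72
tcp_pos: [0.4475, -0.4488, 0.2102]
ee_rot: [2.677, 1.401, 0.145]
ft_force: [0.5, -0.2, 0.2]
gripper_width: 0.0496
finger_force: 0.0
```

Request:
{"method": "servo_tool", "body": {
  "increments": [
    {"claw": 0.05,"dp": [0.051,-0.0067,0.0047],"delta_rot": [-0.0269,0.0143,-0.1128]},
    {"claw": 0.05,"dp": [0.051,-0.0067,0.0047],"delta_rot": [-0.0269,0.0143,-0.1128]},
    {"claw": 0.05,"dp": [0.051,-0.0067,0.0047],"delta_rot": [-0.0269,0.0143,-0.1128]},
    {"claw": 0.05,"dp": [0.051,-0.0067,0.0047],"delta_rot": [-0.0269,0.0143,-0.1128]},
    {"claw": 0.05,"dp": [0.051,-0.0067,0.0047],"delta_rot": [-0.0269,0.0143,-0.1128]}
  ]
}}

```text
time_s: 1.35
tcp_pos: [0.515, -0.204, 0.1847]
ee_rot: [2.091, 2.018, 0.269]
ft_force: [0.5, 0.7, -0.8]
gripper_width: 0.0501
finger_force: 0.0
```

Request:
{"method": "servo_tool", "body": {
  "increments": [
    {"claw": 0.05,"dp": [0,0,0],"delta_rot": [0,0,0]},
    {"claw": 0.05,"dp": [0,0,0],"delta_rot": [0,0,0]}
  ]
}}

```text
time_s: 1.6
tcp_pos: [0.5147, -0.2066, 0.185]
ee_rot: [2.096, 2.013, 0.267]
ft_force: [1.1, 0.0, -0.2]
gripper_width: 0.0501
finger_force: 0.0
```

```bash
python3 - <<'E'
from h import *
st=telemetry.get_state(); print(st['joints'],st['tcp_pos'],st['time_s'])
p,Rm=grip_pose(.10,40.7);rows(p,Rm,2)
s=snap('wrist','w1')
c=proj(s,[DC]+[grip_pose(0,a)[0] for a in ()]); print(c)
E
```

```text
[ 0.7584371   0.24233394 -0.48252803  2.04611538  0.10662655  0.59758614
  0.18368138] [ 0.51471993 -0.20661876  0.18501824] 1.6
2 rows dp [0.0006, -0.0003, 0.0003] rot [0.0006, 0.001, -0.0003] step mm/deg 0.7389131629940457 0.06775857986929305
[[315.63352376 198.93141218]]
```

View pics/w1.png

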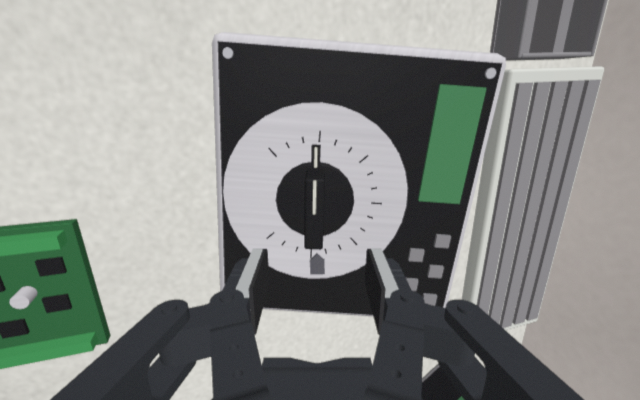

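The wrist view shows the nose tip at (316,145) and the flag's point at (317,254). The disc spans columns 223–408 and rows 102–279. The bar stands vertical between the fingers.

```bash
python3 - <<'E'
from h import *
s=dict(np.load('pics/w1.npz'))
loc=lambda px,h:RP.T@(ray_plane(s,px,DC+RP[:,2]*h,RP[:,2])-DC)
pts=[loc(p,.0) for p in [(223,190),(408,188),(316,102),(317,279)]]
for p in pts: print(p.round(4))
for nm,px,h in [('nose',(316,145),.008),('flagpt',(317,254),.0055),('flagbase',(317.5,273),.0055),('skL',(276,199),.01),('skR',(354,199),.01),('skT',(315,162),.01),('bar far end',(313.5,247),.042)]:
    q=loc(px,h); print(nm,q.round(4),'dial deg',(135-np.degrees(np.arctan2(q[1],q[0])))%360)
for a in (0,45,90,135,180,225,270):
    t=np.radians(135-a); print(a,proj(s,[DC+RP@[.045*np.cos(t),.045*np.sin(t),0]]).round(1))
cv2.imwrite('pics/c2.png',cv2.resize(cv2.imread('pics/w1.png')[90:290,210:420],None,fx=2.8,fy=2.8,interpolation=cv2.INTER_CUBIC))
E
```

```text
[-0.0765  0.0022 -0.    ]
[ 0.075   0.0149 -0.    ]
[-0.0052  0.0765 -0.    ]
[ 0.0067 -0.0765 -0.    ]
nose [-0.003   0.0456  0.008 ] dial deg 41.25089424744597
flagpt [ 0.0046 -0.0481  0.0055] dial deg 219.48464815733104
flagbase [ 0.0065 -0.0668  0.0055] dial deg 219.47929740022045
skL [-0.0317  0.001   0.01  ] dial deg 316.74749843558806
skR [0.0303 0.0054 0.01  ] dial deg 124.81051233211565
skT [-0.0028  0.033   0.01  ] dial deg 40.07029242796088
bar far end [ 0.0001 -0.0228  0.042 ] dial deg 224.66004342576414
0 [[278.6 158.3]]
45 [[319.7 144.6]]
90 [[358.1 164. ]]
135 [[369.4 202.6]]
180 [[349.6 236.2]]
225 [[312.  247.5]]
270 [[276.1 231.4]]
```

View pics/c2.png

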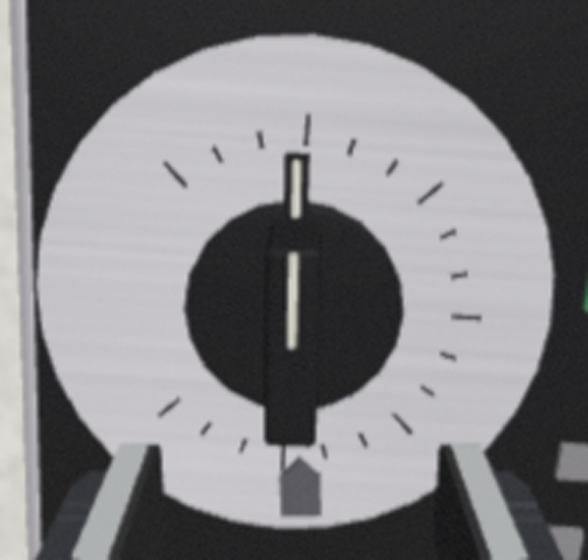

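```bash
cat >> h.py <<'E'
DC=DC+RP@[-.0007,.001,0]
E
python3 - <<'E'
from h import *
p,Rm=grip_pose(.013,41.7);rows(p,Rm,5)
E
```

```text
5 rows dp [0.0006, -0.0003, 0.0175] rot [0.0003, 0.0005, 0.0031] step mm/deg 17.527551847307198 0.18197130315035706
```

Request:
{"method": "servo_tool", "body": {
  "increments": [
    {"claw": 0.05,"dp": [0.0006,-0.0003,0.0175],"delta_rot": [0,0,0.003]},
    {"claw": 0.05,"dp": [0.0006,-0.0003,0.0175],"delta_rot": [0,0,0.003]},
    {"claw": 0.05,"dp": [0.0006,-0.0003,0.0175],"delta_rot": [0,0,0.003]},
    {"claw": 0.05,"dp": [0.0006,-0.0003,0.0175],"delta_rot": [0,0,0.003]},
    {"claw": 0.05,"dp": [0.0006,-0.0003,0.0175],"delta_rot": [0,0,0.003]}
  ]
}}

```text
time_s: 2.28
tcp_pos: [0.5385, -0.2057, 0.0991]
ee_rot: [2.112, 1.999, 0.27]
ft_force: [-0.3, -0.5, 0.6]
gripper_width: 0.05
finger_force: 0.0
```

Request:
{"method": "servo_tool", "body": {
  "increments": [
    {"claw": 0.05,"dp": [0,0,0],"delta_rot": [0,0,0]},
    {"claw": 0.012,"dp": [0,0,0],"delta_rot": [0,0,0]},
    {"claw": 0.008,"dp": [0,0,0],"delta_rot": [0,0,0]},
    {"claw": 0.008,"dp": [0,0,0],"delta_rot": [0,0,0]},
    {"claw": 0.008,"dp": [0,0,0],"delta_rot": [0,0,0]}
  ],
  "squeeze": 30
}}

```text
time_s: 2.9
tcp_pos: [0.5378, -0.206, 0.1012]
ee_rot: [2.112, 1.998, 0.269]
ft_force: [-6.0, 0.9, 6.8]
gripper_width: 0.0135
finger_force: 31.8
```

```bash
python3 - <<'E'
from h import *
st=telemetry.get_state(); print(st['joints'].round(3),st['gripper_width'],st['finger_force'],st['ft_force'],st['wrist_torque'])
p,Rm=grip_pose(.013,41.7);rows(p,Rm,1)
E
```

```text
[ 0.646  0.39  -0.395  2.079  0.236  0.424  0.043] 0.01350987017208502 31.78386300802231 [-6.02176707  0.90133427  6.79460144] [ 0.19434496  0.65843649 -0.00502494]
1 rows dp [-0.001, 0.0005, 0.0008] rot [0.0011, 0.002, 0.0024] step mm/deg 1.366446302427182 0.189682759493937
```

Request:
{"method": "servo_tool", "body": {
  "increments": [
    {"claw": 0.008,"dp": [-0.0005,0,-0.002],"delta_rot": [0,0,0]},
    {"claw": 0.008,"dp": [0,0,0],"delta_rot": [0,0,0.1]},
    {"claw": 0.008,"dp": [0,0,0],"delta_rot": [0,0,0.15]},
    {"claw": 0.008,"dp": [0,0,0],"delta_rot": [0,0,0.15]}
  ],
  "squeeze": 40
}}

```text
time_s: 3.4
tcp_pos: [0.5381, -0.2061, 0.1015]
ee_rot: [2.499, 1.553, 0.335]
ft_force: [6.3, -1.7, -12.1]
gripper_width: 0.0134
finger_force: 41.1
```

```bash
python3 - <<'E'
from h import *
st=telemetry.get_state(); print(st['joints'].round(3),st['gripper_width'],st['finger_force'],st['ft_force'],st['wrist_torque'])
p,Rm=grip_pose(.015,41.7+23);rows(p,Rm,1)
E
```

```text
[ 0.565  0.378 -0.293  2.083  0.132  0.413 -0.265] 0.01336128335209012 41.110442876815796 [  6.32665651  -1.68704776 -12.09383057] [-0.13428901 -0.35565443  0.064548  ]
1 rows dp [-0.0008, 0.0004, -0.0011] rot [0.0021, -0.0003, -0.0001] step mm/deg 1.4344228940631796 0.12086470399718567
```

Request:
{"method": "servo_tool", "body": {
  "increments": [
    {"claw": 0.008,"dp": [0,0,0.001],"delta_rot": [0,0,0.15]},
    {"claw": 0.008,"dp": [0,0,0],"delta_rot": [0,0,0.15]},
    {"claw": 0.008,"dp": [0,0,0],"delta_rot": [0,0,0.15]},
    {"claw": 0.008,"dp": [0,0,0],"delta_rot": [0,0,0.15]},
    {"claw": 0.008,"dp": [0,0,0],"delta_rot": [0,0,0.15]}
  ]
}}

```text
time_s: 4.03
tcp_pos: [0.5388, -0.2068, 0.1017]
ee_rot: [2.976, 0.544, 0.423]
ft_force: [1.5, -2.3, -5.6]
gripper_width: 0.0131
finger_force: 42.2
```

Request:
{"method": "servo_tool", "body": {
  "increments": [
    {"claw": 0.008,"dp": [0,0,0],"delta_rot": [0,0,0.15]},
    {"claw": 0.008,"dp": [0,0,0],"delta_rot": [0,0,0.15]},
    {"claw": 0.008,"dp": [0,0,0],"delta_rot": [0,0,0.15]},
    {"claw": 0.008,"dp": [0,0,0],"delta_rot": [0,0,0.15]},
    {"claw": 0.008,"dp": [0,0,0],"delta_rot": [0,0,0]}
  ]
}}

```text
time_s: 4.65
tcp_pos: [0.5389, -0.2076, 0.1018]
ee_rot: [3.085, -0.362, 0.455]
ft_force: [2.7, -4.8, -6.5]
gripper_width: 0.013
finger_force: 41.9
```

```bash
python3 - <<'E'
from h import *
st=telemetry.get_state(); print(st['joints'].round(3),st['gripper_width'],st['finger_force'],st['ft_force'],st['wrist_torque'])
p,Rm=grip_pose(.013,41.7+100);rows(p,Rm,1)
E
```

```text
[ 0.274  0.36   0.061  2.099 -0.202  0.405 -1.301] 0.013030264215712269 41.93496823310852 [ 2.67464341 -4.79420599 -6.52254572] [-0.53691851 -0.43410646 -0.24621775]
1 rows dp [-0.0009, -0.0003, 0.0009] rot [0.0028, -0.0041, -0.0011] step mm/deg 1.2860218389720623 0.29167525608669076
```

Request:
{"method": "servo_tool", "body": {
  "increments": [
    {"claw": 0.008,"dp": [0,0,0],"delta_rot": [0,0,0.14]},
    {"claw": 0.008,"dp": [0,0,0],"delta_rot": [0,0,0.14]},
    {"claw": 0.008,"dp": [0,0,0],"delta_rot": [0,0,0.14]},
    {"claw": 0.008,"dp": [0,0,0],"delta_rot": [0,0,0.14]},
    {"claw": 0.008,"dp": [0,0,0],"delta_rot": [0,0,0.14]}
  ]
}}

```text
time_s: 5.28
tcp_pos: [0.5385, -0.2084, 0.1017]
ee_rot: [-2.692, 1.362, -0.417]
ft_force: [2.7, -5.5, -7.7]
gripper_width: 0.0134
finger_force: 41.7
```

```bash
python3 - <<'E'
from h import *
st=telemetry.get_state(); print(st['joints'].round(3),st['gripper_width'],st['finger_force'],st['ft_force'],st['wrist_torque'])
p,Rm=grip_pose(.013,41.7+140.4);rows(p,Rm,1)
E
```

```text
[ 0.124  0.365  0.247  2.107 -0.371  0.418 -1.844] 0.013368205418942158 41.69184923171997 [ 2.72348698 -5.50461716 -7.72243186] [-0.81922283 -0.20660644 -0.07919667]
1 rows dp [-0.0013, -0.0005, 0.0009] rot [0.0003, -0.0055, 0.0008] step mm/deg 1.6316876808137741 0.32092197894629
```

Request:
{"method": "servo_tool", "body": {
  "increments": [
    {"claw": 0.008,"dp": [0,0,0],"delta_rot": [0,0,0.14]},
    {"claw": 0.008,"dp": [0,0,0],"delta_rot": [0,0,0.14]},
    {"claw": 0.008,"dp": [0,0,0],"delta_rot": [0,0,0.14]},
    {"claw": 0.008,"dp": [0,0,0],"delta_rot": [0,0,0.14]},
    {"claw": 0.008,"dp": [0,0,0],"delta_rot": [0,0,0.085]}
  ]
}}

```text
time_s: 5.9
tcp_pos: [0.5377, -0.2087, 0.1014]
ee_rot: [-2.072, 2.093, -0.34]
ft_force: [0.9, -7.4, -6.5]
gripper_width: 0.0131
finger_force: 41.9
```

Request:
{"method": "servo_tool", "body": {
  "increments": [
    {"claw": 0.008,"dp": [0,0,0],"delta_rot": [0,0,0]},
    {"claw": 0.008,"dp": [0,0,0],"delta_rot": [0,0,0]},
    {"claw": 0.05,"dp": [0,0,0],"delta_rot": [0,0,0]},
    {"claw": 0.05,"dp": [0,0,0],"delta_rot": [0,0,0]},
    {"claw": 0.05,"dp": [0,0,-0.01],"delta_rot": [0,0,0]}
  ]
}}

```text
time_s: 6.52
tcp_pos: [0.5349, -0.2053, 0.1111]
ee_rot: [-2.075, 2.089, -0.333]
ft_force: [-0.3, 0.7, 0.7]
gripper_width: 0.0496
finger_force: 0.0
```

Request:
{"method": "servo_tool", "body": {
  "increments": [
    {"claw": 0.05,"dp": [0,0,-0.03],"delta_rot": [0,0,0]},
    {"claw": 0.05,"dp": [0,0,-0.03],"delta_rot": [0,0,0]},
    {"claw": 0.05,"dp": [0,0,-0.02],"delta_rot": [0,0,0]},
    {"claw": 0.05,"dp": [0,0,0],"delta_rot": [0,0,0]},
    {"claw": 0.05,"dp": [0,0,0],"delta_rot": [0,0,0]}
  ]
}}

```text
time_s: 7.15
tcp_pos: [0.5124, -0.2028, 0.1875]
ee_rot: [-2.074, 2.089, -0.334]
ft_force: [-0.0, 0.9, 0.4]
gripper_width: 0.05
finger_force: 0.0
```

```bash
python3 - <<'E'
from h import *
st=telemetry.get_state(); print(st['joints'].round(3))
s=snap('wrist','w2'); print(proj(s,[DC]))
c=proj(s,[DC])[0].astype(int); print(c); x,y=c[0]-105,c[1]-105
cv2.imwrite('pics/c3.png',cv2.resize(s['frame'][max(y,0):y+210,x:x+210,::-1],None,fx=2.8,fy=2.8,interpolation=cv2.INTER_CUBIC))
E
```

```text
[-0.149  0.209  0.559  2.098 -0.328  0.61  -2.519]
[[316.62581927 197.93333627]]
[316 197]
```

View pics/c3.png

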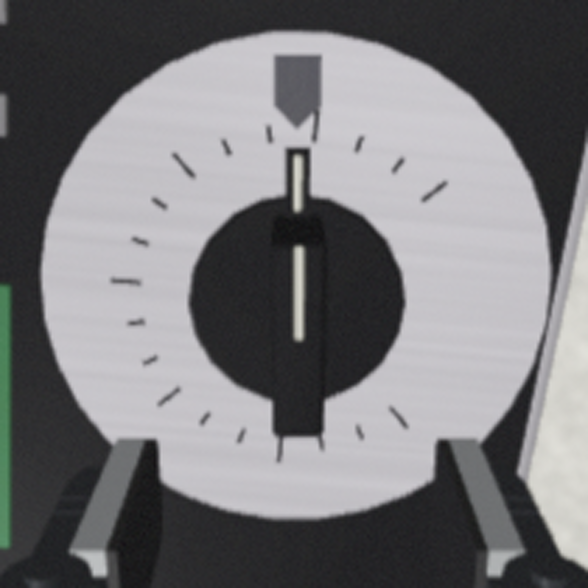

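The crop shows the nose tip at (298,150), directly under the flag's point at (297,128). The flag's base is centred at (298,55). The finger clears the dial.

```bash
python3 - <<'E'
from h import *
s=dict(np.load('pics/w2.npz'))
loc=lambda px,h:RP.T@(ray_plane(s,(np.array(px)+.5)/2.8-.5+np.array([211,92]),DC+RP[:,2]*h,RP[:,2])-DC)
for nm,px,h in [('nose',(298,150),.008),('nose in',(298,210),.008),('flagpt',(297,128),.0055),('flagbase',(298,55),.0055),('skL',(189,298),.01),('skR',(405,298),.01)]:
    q=loc(px,h); print(nm,q.round(4),'dial deg',(135-np.degrees(np.arctan2(q[1],q[0])))%360)
# path planning: lift pose, then hover over plunger with vertical tool
st=telemetry.get_state(); print(st['tcp_pos'])
E
```

```text
nose [ 0.0044 -0.045   0.008 ] dial deg 219.42114979413276
nose in [ 0.0026 -0.0284  0.008 ] dial deg 219.72352269939785
flagpt [ 0.0053 -0.0507  0.0055] dial deg 219.0537574098093
flagbase [ 0.0071 -0.0699  0.0055] dial deg 219.23841185479955
skL [0.0312 0.0002 0.01  ] dial deg 134.62062653448498
skR [-0.0307 -0.0064  0.01  ] dial deg 303.2353207026643
[ 0.51219614 -0.20283136  0.18712353]
```

Request:
{"method": "servo_tool", "body": {
  "increments": [
    {"claw": 0.03,"dp": [0,0,-0.01],"delta_rot": [0,0,-0.17]},
    {"claw": 0.02,"dp": [0,0,-0.01],"delta_rot": [0,0,-0.17]},
    {"claw": 0.01,"dp": [0,0,-0.01],"delta_rot": [0,0,-0.17]},
    {"claw": 0.0,"dp": [0,0,-0.01],"delta_rot": [0,0,-0.17]},
    {"claw": 0.0,"dp": [0,0,-0.01],"delta_rot": [0,0,-0.17]}
  ]
}}

```text
time_s: 7.82
tcp_pos: [0.4979, -0.2015, 0.2349]
ee_rot: [-2.847, 1.077, -0.426]
ft_force: [-0.3, -0.2, 1.1]
gripper_width: 0.0001
finger_force: 0.0
```

Request:
{"method": "servo_tool", "body": {
  "increments": [
    {"claw": 0.0,"dp": [0,0,-0.01],"delta_rot": [0,0,-0.17]},
    {"claw": 0.0,"dp": [0,0,-0.01],"delta_rot": [0,0,-0.17]},
    {"claw": 0.0,"dp": [0,0,-0.01],"delta_rot": [0,0,-0.17]},
    {"claw": 0.0,"dp": [0,0,-0.01],"delta_rot": [0,0,-0.17]},
    {"claw": 0.0,"dp": [0,0,-0.01],"delta_rot": [0,0,-0.17]}
  ]
}}

```text
time_s: 8.45
tcp_pos: [0.4838, -0.1998, 0.2828]
ee_rot: [3.053, 0.194, 0.434]
ft_force: [0.2, -0.2, -0.6]
gripper_width: 0.0002
finger_force: 0.0
```

Request:
{"method": "servo_tool", "body": {
  "increments": [
    {"claw": 0.0,"dp": [0,0,-0.01],"delta_rot": [0,0,-0.17]},
    {"claw": 0.0,"dp": [0,0,0],"delta_rot": [0,0,-0.17]},
    {"claw": 0.0,"dp": [0,0,0],"delta_rot": [0,0,-0.17]},
    {"claw": 0.0,"dp": [0,0,0],"delta_rot": [0,0,-0.17]},
    {"claw": 0.0,"dp": [0,0,0],"delta_rot": [0,0,0]}
  ]
}}

```text
time_s: 9.07
tcp_pos: [0.4812, -0.1995, 0.2923]
ee_rot: [2.742, 1.158, 0.373]
ft_force: [-0.8, 0.3, 1.0]
gripper_width: 0.0001
finger_force: 0.0
```

```bash
python3 - <<'E'
from h import *
st=telemetry.get_state(); print(st['joints'].round(3),st['tcp_pos'])
M=R.from_rotvec(st['ee_rot']).as_matrix(); print(M.round(2))
x=M[:,0]*[1,1,0]; x/=np.linalg.norm(x); z=np.array([0,0,-1.]); T=np.c_[x,np.cross(z,x),z]
rows([.49,.19,.32],T,10)
s0=dict(np.load('pics/side0.npz')); print('side plunger',ray_plane(s0,(252,202),[0,0,.215],[0,0,1.]))
E
```

```text
[-0.016  0.016  0.375  2.014 -0.098  0.837 -0.358] [ 0.48119572 -0.19945802  0.29225979]
[[ 0.67  0.68  0.28]
 [ 0.72 -0.69 -0.03]
 [ 0.17  0.22 -0.96]]
10 rows dp [0.029, -0.0259, -0.0033] rot [0.023, -0.0172, -0.002] step mm/deg 39.055391133078324 1.6463545683284055
side plunger [0.51132944 0.21498554 0.215     ]
```

Request:
{"method": "servo_tool", "body": {
  "increments": [
    {"claw": 0.0,"dp": [0.029,-0.0259,-0.0033],"delta_rot": [0.023,-0.0172,-0.002]},
    {"claw": 0.0,"dp": [0.029,-0.0259,-0.0033],"delta_rot": [0.023,-0.0172,-0.002]},
    {"claw": 0.0,"dp": [0.029,-0.0259,-0.0033],"delta_rot": [0.023,-0.0172,-0.002]},
    {"claw": 0.0,"dp": [0.029,-0.0259,-0.0033],"delta_rot": [0.023,-0.0172,-0.002]},
    {"claw": 0.0,"dp": [0.029,-0.0259,-0.0033],"delta_rot": [0.023,-0.0172,-0.002]}
  ]
}}

```text
time_s: 9.7
tcp_pos: [0.4851, -0.0036, 0.3053]
ee_rot: [2.818, 1.205, 0.191]
ft_force: [0.5, -0.6, -0.7]
gripper_width: -0.0002
finger_force: 0.0
```

Request:
{"method": "servo_tool", "body": {
  "increments": [
    {"claw": 0.0,"dp": [0.029,-0.0259,-0.0033],"delta_rot": [0.023,-0.0172,-0.002]},
    {"claw": 0.0,"dp": [0.029,-0.0259,-0.0033],"delta_rot": [0.023,-0.0172,-0.002]},
    {"claw": 0.0,"dp": [0.029,-0.0259,-0.0033],"delta_rot": [0.023,-0.0172,-0.002]},
    {"claw": 0.0,"dp": [0.029,-0.0259,-0.0033],"delta_rot": [0.023,-0.0172,-0.002]},
    {"claw": 0.0,"dp": [0.029,-0.0259,-0.0033],"delta_rot": [0.023,-0.0172,-0.002]}
  ]
}}

```text
time_s: 10.32
tcp_pos: [0.489, 0.1908, 0.3201]
ee_rot: [2.882, 1.249, -0.001]
ft_force: [0.6, 0.0, -0.7]
gripper_width: 0.0
finger_force: 0.0
```

Request:
{"method": "servo_tool", "body": {
  "increments": [
    {"claw": 0.0,"dp": [0,0,0],"delta_rot": [0,0,0]},
    {"claw": 0.0,"dp": [0,0,0],"delta_rot": [0,0,0]}
  ]
}}

```text
time_s: 10.58
tcp_pos: [0.489, 0.1889, 0.3199]
ee_rot: [2.88, 1.25, -0.001]
ft_force: [0.4, -0.3, -0.3]
gripper_width: -0.0001
finger_force: 0.0
```

```bash
python3 - <<'E'
from h import *
st=telemetry.get_state(); print(st['joints'].round(3),st['tcp_pos'])
print(R.from_rotvec(st['ee_rot']).as_matrix().round(3))
s=snap('wrist','w3'); print(proj(s,[[.519,.2016,.225],[.511,.215,.225],st['tcp_pos']]))
E
```

```text
[-0.445  0.152 -0.005  1.767  0.003  1.223 -1.203] [0.48903676 0.188856   0.31988162]
[[ 0.683  0.73   0.   ]
 [ 0.73  -0.683 -0.002]
 [-0.001  0.001 -1.   ]]
[[332.80886397 167.29760953]
 [313.6739705  161.88567967]
 [316.04600063 262.39198716]]
```

View pics/w3.png

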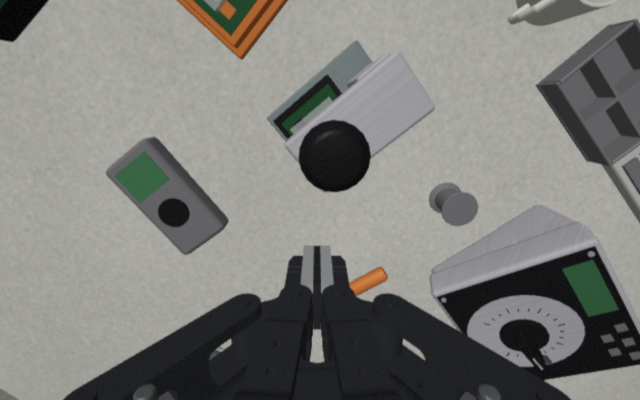

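The wrist view shows the black mushroom's outline spanning columns 299–370 and rows 120–192, centred at (334.5,156), with the orange one out of frame. I'll triangulate it with the top view.

```bash
python3 - <<'E'
from h import *
a=dict(np.load('pics/w3.npz')); b=dict(np.load('pics/top0.npz')); c=dict(np.load('pics/side0.npz'))
bp=(np.array((84,133))+.5)/3.4-.5+[240,115]
r=least_squares(lambda P:np.r_[(proj(a,P)-[334.5,156]).ravel(),(proj(b,P)-bp).ravel(),(proj(c,P)-[252,202]).ravel()*.5],[.515,.205,.215]);print(r.x,r.fun.round(2))
for h in(.205,.21,.215,.22): print(h,ray_plane(a,(334.5,156),[0,0,h],[0,0,1.]),ray_plane(b,bp,[0,0,h],[0,0,1.]))
T=telemetry.get_state(); M=R.from_rotvec(T['ee_rot']).as_matrix()
x=M[:,0]*[1,1,0]; x/=np.linalg.norm(x); z=np.array([0,0,-1.])
rows([r.x[0],r.x[1],.24],np.c_[x,np.cross(z,x),z],5)
E
```

```text
[0.52437905 0.2040628  0.20563052] [-0.1  -0.07  0.33  0.13 -0.33 -0.32]
0.205 [0.52435489 0.20385356 0.205     ] [0.52482773 0.20494765 0.205     ]
0.21 [0.52475318 0.20471738 0.21      ] [0.52312718 0.20395426 0.21      ]
0.215 [0.52515147 0.2055812  0.215     ] [0.52142663 0.20296087 0.215     ]
0.22 [0.52554977 0.20644501 0.22      ] [0.51972607 0.20196747 0.22      ]
5 rows dp [0.0071, 0.003, 0.016] rot [0.0003, 0.0002, 0.0] step mm/deg 17.789947833058427 0.020065055051454353
```

Request:
{"method": "servo_tool", "body": {
  "increments": [
    {"claw": 0.0,"dp": [0.0071,0.003,0.016],"delta_rot": [0,0,0]},
    {"claw": 0.0,"dp": [0.0071,0.003,0.016],"delta_rot": [0,0,0]},
    {"claw": 0.0,"dp": [0.0071,0.003,0.016],"delta_rot": [0,0,0]},
    {"claw": 0.0,"dp": [0.0071,0.003,0.016],"delta_rot": [0,0,0]},
    {"claw": 0.0,"dp": [0.0071,0.003,0.016],"delta_rot": [0,0,0]}
  ],
  "squeeze": 40
}}

```text
time_s: 11.25
tcp_pos: [0.5247, 0.2055, 0.2393]
ee_rot: [2.879, 1.253, 0.001]
ft_force: [0.7, 1.2, 0.0]
gripper_width: -0.0001
finger_force: 0.0
```

Request:
{"method": "servo_tool", "body": {
  "increments": [
    {"claw": 0.0,"dp": [0,0,0.005],"delta_rot": [0,0,0]},
    {"claw": 0.0,"dp": [0,0,0.005],"delta_rot": [0,0,0]},
    {"claw": 0.0,"dp": [0,0,0.005],"delta_rot": [0,0,0]},
    {"claw": 0.0,"dp": [0,0,0.005],"delta_rot": [0,0,0]},
    {"claw": 0.0,"dp": [0,0,0.0],"delta_rot": [0,0,0]}
  ]
}}

```text
time_s: 11.88
tcp_pos: [0.5245, 0.2054, 0.2216]
ee_rot: [2.879, 1.253, 0.003]
ft_force: [-1.8, -1.1, 6.0]
gripper_width: -0.0001
finger_force: 2.8
```

Request:
{"method": "servo_tool", "body": {
  "increments": [
    {"claw": 0.0,"dp": [0,0,0.005],"delta_rot": [0,0,0]},
    {"claw": 0.0,"dp": [0,0,0.005],"delta_rot": [0,0,0]},
    {"claw": 0.0,"dp": [0,0,0.004],"delta_rot": [0,0,0]},
    {"claw": 0.0,"dp": [0,0,0.003],"delta_rot": [0,0,0]},
    {"claw": 0.0,"dp": [0,0,0],"delta_rot": [0,0,0]}
  ]
}}

```text
time_s: 12.5
tcp_pos: [0.5246, 0.2054, 0.2053]
ee_rot: [2.88, 1.253, 0.004]
ft_force: [-4.1, -1.5, 9.2]
gripper_width: -0.0001
finger_force: 4.5
```

Request:
{"method": "servo_tool", "body": {
  "increments": [
    {"claw": 0.0,"dp": [0,0,0.002],"delta_rot": [0,0,0]},
    {"claw": 0.0,"dp": [0,0,0.002],"delta_rot": [0,0,0]},
    {"claw": 0.0,"dp": [0,0,0],"delta_rot": [0,0,0]}
  ]
}}

```text
time_s: 12.88
tcp_pos: [0.5246, 0.2054, 0.2026]
ee_rot: [2.88, 1.253, 0.004]
ft_force: [-5.1, -1.8, 14.7]
gripper_width: -0.0002
finger_force: 7.3
```

Request:
{"method": "servo_tool", "body": {
  "increments": [
    {"claw": 0.0,"dp": [0,0,0.001],"delta_rot": [0,0,0]},
    {"claw": 0.0,"dp": [0,0,0.001],"delta_rot": [0,0,0]},
    {"claw": 0.0,"dp": [0,0,0],"delta_rot": [0,0,0]}
  ]
}}

```text
time_s: 13.25
tcp_pos: [0.5247, 0.2054, 0.2025]
ee_rot: [2.88, 1.253, 0.006]
ft_force: [-8.8, -3.9, 25.4]
gripper_width: 0.0001
finger_force: 12.1
```

Request:
{"method": "servo_tool", "body": {
  "increments": [
    {"claw": 0.0,"dp": [0,0,0],"delta_rot": [0,0,0]},
    {"claw": 0.0,"dp": [0,0,0],"delta_rot": [0,0,0]},
    {"claw": 0.0,"dp": [0,0,0],"delta_rot": [0,0,0]},
    {"claw": 0.0,"dp": [0,0,0],"delta_rot": [0,0,0]},
    {"claw": 0.0,"dp": [0,0,0],"delta_rot": [0,0,0]}
  ]
}}

```text
time_s: 13.88
tcp_pos: [0.5247, 0.2054, 0.2025]
ee_rot: [2.88, 1.253, 0.006]
ft_force: [-8.7, -3.6, 25.3]
gripper_width: -0.0005
finger_force: 12.0
```

Request:
{"method": "servo_tool", "body": {
  "increments": [
    {"claw": 0.0,"dp": [0,0,0],"delta_rot": [0,0,0]},
    {"claw": 0.0,"dp": [0,0,0],"delta_rot": [0,0,0]},
    {"claw": 0.0,"dp": [0,0,-0.006],"delta_rot": [0,0,0]},
    {"claw": 0.0,"dp": [0,0,-0.008],"delta_rot": [0,0,0]},
    {"claw": 0.0,"dp": [0,0,-0.008],"delta_rot": [0,0,0]}
  ]
}}

```text
time_s: 14.5
tcp_pos: [0.5246, 0.2054, 0.2214]
ee_rot: [2.879, 1.253, 0.004]
ft_force: [-1.6, -1.1, 4.1]
gripper_width: 0.0
finger_force: 2.7
```

Request:
{"method": "servo_tool", "body": {
  "increments": [
    {"claw": 0.0,"dp": [0,0,-0.01],"delta_rot": [0,0,0]},
    {"claw": 0.0,"dp": [0,0,-0.03],"delta_rot": [0,0,0]},
    {"claw": 0.0,"dp": [0,0,-0.04],"delta_rot": [0,0,0]},
    {"claw": 0.0,"dp": [-0.02,0,-0.02],"delta_rot": [0,0,0]},
    {"claw": 0.0,"dp": [0,0,0],"delta_rot": [0,0,0]}
  ]
}}

```text
time_s: 15.12
tcp_pos: [0.511, 0.1902, 0.3215]
ee_rot: [2.88, 1.252, 0.008]
ft_force: [0.3, -0.3, -0.8]
gripper_width: 0.0003
finger_force: 0.0
```

```bash
python3 - <<'E'
from h import *
s=snap('top','top9'); a=cv2.imread('pics/top0.png'); b=cv2.imread('pics/top9.png')
o=np.vstack([cv2.resize(i[100:320,185:505],None,fx=1.36,fy=1.36,interpolation=cv2.INTER_CUBIC) for i in (a,b)]); print(o.shape); cv2.imwrite('pics/cmp.png',o)
E
```

```text
(598, 435, 3)
```

View pics/cmp.png

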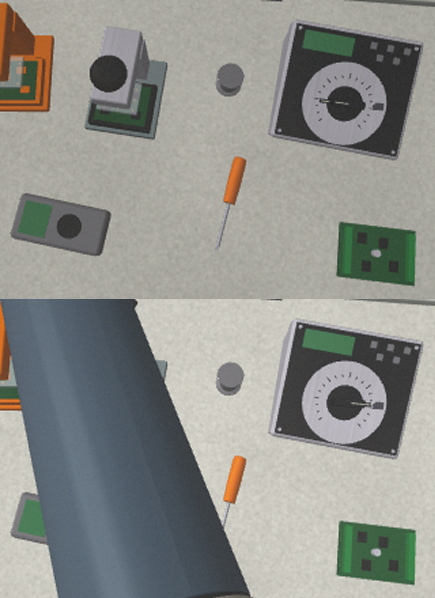

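In the before/after comparison, the nose now points at the flag (lower half, 375,405). The spool, board, screwdriver and the visible end of the meter have not moved. The tool is clear of everything, so I'm handing in.

```bash
python3 -c "
from bench import workorder; print(workorder.sign_off())"
```

```text
the job is handed in; nothing more can be done
None
```

The job is handed in, with no verdict returned: the dial stands within about 0.5° of the flag, and afterwards the plunger was held on its stop at about 25 N for roughly 1.1 s, then released. The arm ended clear. In the last picture the spool, board and screwdriver lie where they were; the arm hid the plunger and most of the meter.

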